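# Load a dish into the bench reader and close its cover

## Task

Get the petri dish on the bench reader ready for a reading: swing the lever on the reader's head fully up to raise the head, push the dish back along the bed until it sits in the V-shaped stop under the head, then lay the lever down again so that the head rests on the dish, and at last close the hinged cover fully. Leave the spare dish, the timer and the pipette tip box beside the reader where they are.

Things in the scene. Friction and masses are not known exactly. Their poses are not given: they have to be found in the camera images.
- reader: Bench reader, fixed: a low white case 200 mm wide (y), open at the front (-x). Origin: underside, mid case; x points from the open front to the back, y to its left, z up. Flat bed on top z = 20 mm, from x = -125 mm to the back; side walls (inner faces y = +-92, x = -87 to 87 mm) and back wall reach z = 60 mm. A hinged cover at the back, a head on a bridge in the middle
- bridge (a point): Middle of the front end of the bridge that carries head and lever, on its top (x = -51, z = 66 mm in the reader's frame). The bridge is a grey bar 30 mm wide and 12 mm thick that runs back to a column at x = 45 mm
- seat (a point): Where the centre of the dish's underside is when it sits in the stop: on the bed at x = -35, y = 0, z = 20 mm in the reader's frame. The stop is two slippery plastic bars, 11 mm high, forming a 90 degree V that is open to the front; they reach about 50 mm either side of the middle, ahead to x = -53 mm, and centre the dish
- foot: The reader's head: a black disc of 26 mm diameter on a steel stem, which goes straight up and down through the front end of the bridge; origin: centre of its lower face. Geared to the lever: 0.0142 m up for each rad of the lever, about 14 mm above the bed with the lever down, 30 mm with it up
- lever (a joint): Small lever on top of the head, in rad: 0 = down, leaning 45 degrees over to the reader's right (-y); 1.13 = fully up, upright and 20 degrees past it towards +y. It pivots on an axis along the reader's x at x = 0, y = 0, z = 72 mm, swings in the y-z plane and stays where it is left (about 1 N at its end). With the head resting on the dish it stops at about 0.1
- lever_bar (a point): On the axis of the lever's black cross bar, where the lever's arm meets it, 45 mm from the pivot; the bar is a round rod of 15 mm diameter along the reader's x, from 19 mm in front of this point to 27 mm behind it; it can be pushed from either side
- cover (a joint): Cover, rad: 0 = closed, grows as it opens upward to the back, 1.55 at most; stiff, it stays where it is left (about 2 N at its front edge)
- cover_hinge (a point): Middle of the cover's hinge axis, along the reader's y, at x = 85, z = 61 mm in the reader's frame. The cover is a shell 172 mm long from the hinge, 200 mm wide and 60 mm deep (grey sides, clear top), its rim in the plane of the hinge axis
- cover_lip (a point): Middle of the outer face of the cover's lip: a flat plate 120 mm wide, 5 mm thick, in the plane of the rim, standing out 28 mm from the cover's front wall; 188 mm from the hinge axis. Cover open: the lip stands up along its top and the front wall lies behind it like a ledge; closed: it points to the front, 68 mm above the worktop, this point on its upper side
- dish: Closed petri dish, cream, 59 mm diameter, 15 mm high, standing on the reader's bed in front of the stop; origin: centre of its underside
- spare_dish: Another such petri dish on the worktop outside the reader (59 mm diameter, 15 mm high); origin: centre of its underside; to be left alone
- timer: Digital timer, 60 x 64 x 20 mm, on the worktop; origin: centre of its underside; to be left alone
- tip_box: Box of pipette tips, 74 x 122 x 63 mm, on the worktop; origin: centre of its underside; to be left alone

How it is judged (in metres and radians):
On the way, in this order (a step that is already met when the one before it is completed fails the run):
1. the lever is fully up (over 1.0 rad) while the dish is still in front of the stop (over 25 mm from its seat) (value of joint lever above 1 rad and horizontal distance between dish and seat above 0.025 m), for 0.2 s.
2. the dish sits in the stop (within 5 mm) with the lever still up (horizontal distance between dish and seat below 0.005 m and value of joint lever above 0.9 rad and angle between dish's own z axis and vertical below 0.05 rad), for 0.2 s.
3. the lever is down (under 0.25 rad) and the head rests on the seated dish (horizontal distance between dish and seat below 0.006 m and value of joint lever below 0.25 rad and value of joint cover above 0.5 rad), for 0.2 s.
At the end, for the whole second after the job is handed in: The cover is closed (under 0.05 rad), the lever is down (under 0.25 rad) with the head on the dish, and the dish lies flat and at rest in the V stop, within 6 mm of its seat (value of joint cover below 0.05 rad and value of joint lever below 0.25 rad and horizontal distance between dish and seat below 0.006 m and angle between dish's own z axis and vertical below 0.05 rad and linear speed of dish below 0.02 m/s); the robot touches nothing.
It fails at once if the spare dish, the timer or the tip box is moved by more than 20 mm (distance of any of spare_dish, timer, tip_box from where it was at the start of the episode above 0.02 m).
It fails at once if the dish is tipped by more than 0.4 rad (angle between dish's own z axis and vertical above 0.4 rad).
It also fails if it takes over 58 s, if anything falls off the work surface, if the arm or the gripper's body presses on something with over 40 N, if the wrist force passes 120 N, or if a joint passes its speed limit or range.

## Robot

A 7-joint arm with a two-finger parallel gripper is mounted at the origin on a cart in front of the work surface, level with it; the furniture and walls round the work are solid. World frame = base frame: x ahead of the robot, y to its left, z up, the work surface at z = 0. Lengths are in mm, angles in degrees, forces in N, time in s.
With the tool pointing down it reaches from about 350 to 900 mm from the base axis. Payload 19.9 kg.
Tool frame: the origin (TCP) lies midway between the tips of the shut fingers; the grasp point (between the pads) lies 19 mm behind it; z points along the fingers, y is the line along which they close (so a half turn about z gives the same grasp; the last joint's range is limited). The gripper opens to 94 mm and grips with 3 to 60 N. Pads are 16 mm wide; open, the fingers measure 119 mm over their backs; the gripper's body (75 mm by 177 mm) begins 78 mm behind the grasp point.
Start: joints at [-76.175, 23.915, -0.59, 92.452, 0.269, 63.638, -3.037], TCP at [174.394, 600.155, 205.425] pointing down, gripper open.
Joint ranges: [-161.28, 161.28], [-22.2, 115.67], [-73.04, 71.86], [3.21, 147.25], [-68.34, 248.33], [10.77, 114.83], [-161.83, 161.83]. Speed limits (degrees/s): [108.29, 108.29, 136.94, 136.94, 172.46, 172.46, 172.46].

## Interface

Orientations are given as a 3x3 rotation matrix whose columns are the frame's x, y, z axes.
In Python, from plant import arm gives the robot as it stands.
- The arm moves only by the tool step_arm, never from a script. Its argument "series" is a list of rows, each a list of 5 numbers: the closure, from -1 (fully open) to 1 (shut), then the shift along the tool's x, y, z in m, then the turn about the tool's z in degrees. A call has exactly 8 rows; each row shifts and turns the commanded pose from where the row before left it, along the tool's axes as they then stand; what a row does not reach is not made up. A row lasts 1/10 s, in which the tool goes at most 50 mm and 8.59 degrees, less where a joint would pass 70% of its speed; a pose out of reach is approached as far as the arm can. A call is refused whole if a number of a shift passes 0.05 or a number of a turn 8.59, either way. A call with a gripper value outside its range is refused whole. The fingers move at their own pace and stop on an object; "squeeze" is the grip in N (left out, the last holds). Time passes only in rows, so rows that do not move let the fingers close, or fill a call up. It gives the time, the measured TCP pose, the force, the opening and the grip force at its end, in the units of the state.
- arm.get_state(): the state, without advancing time (a new reading comes with each control period).
- arm.grab_frame(name): name is "scene" or "top" or "wrist"; returns a dict with "color" (480x640x3 uint8, red, green, blue), "range_z" (480x640 float32, mm along the optical axis (not along the pixel's ray), 0 where there is no reading), "fx", "fy", "cx", "cy" (pixels), "position" and "rotation" of the camera in the world. Camera axes: x right, y down, z forward; pixel columns grow to the right and rows downward; lengths in mm; the calibration is good to about 2 mm. A picture is of the moment at which its call begins.
- arm.hand_in(): hands the job in; it is judged then, once.
Trained networks look in a picture, given as the dict that the camera call returned (one of the last four; its "shot" number tells which), for a name from the list of things; names that differ only in an ending like _2 or _b are one class to them, and where a whole thing is asked for, a point or a joint stands for the part that bears it (a point fixed in the world has none). Each returns a list of dicts, best first, with "p" (0 to 1); they miss things now and then, are a little off and sometimes report something else, mostly with a low value. They report only what shows in the picture. A call takes as long as a camera call.
- arm.trace(thing, picture): "region" (480x640 bool, what is visible of it) and "box" ([left, top, right, bottom] in pixels, round what is visible of it).
- arm.tip_of(thing, picture): "xy" ([column, row] in pixels: a listed point, or the origin of a listed thing).
The state is a dict: "time": time; "joints": joint angles; "joint_vel": joint speeds; "effort": joint torques, N m; "position": TCP position; "orientation": TCP orientation; "contact_force": force on the tool from outside, world axes, zero at the start; "wrist_torque": the same for the moment, N m; "finger_gap": finger opening in mm; "grasp_force": force on a finger pad.
Only numpy, scipy, OpenCV 4.12 (cv2) and the standard library are available. Lean on these libraries where they do the work, as an engineer would, in place of code of your own. Each camera call takes 0.05 s, during which the arm holds its last target. There are 200 camera calls.

## Working session

There is one attempt and no reset: what is moved stays moved. The work goes in short steps, Python scripts to look and compute and a tool call to move; the robot and the scene stay as the last step left them, time stands still between calls to the robot, and variables do not carry over. Pictures are saved under pics/ and viewed, at most 10 in all, crops included, and the job is handed in when it is done.

Besides the shell and the picture viewer there is one more tool, called after "Request:" as a command line: name --pt "numbers of a row" for each row, then --argument value for the rest. step_arm: Moves the arm, as the interface text tells. Its arguments: {"type":"object","properties":{"series":{"type":"array","items":{"type":"array","items":{"type":"number"}}},"squeeze":{"type":"number"}},"required":["series"]}

```bash
mkdir -p pics; ls
cat > h.py <<'E'
import numpy as np, cv2
from plant import arm
def px2w(f,xy,z=None,win=2):
    u,v=xy; R=np.array(f["rotation"]);p=np.array(f["position"])
    d=np.array([(u-f["cx"])/f["fx"],(v-f["cy"])/f["fy"],1.0])
    if z is not None:
        w=R@d; return p+w*(z-p[2])/w[2]
    u,v=int(round(u)),int(round(v))
    a=f["range_z"][max(0,v-win):v+win+1,max(0,u-win):u+win+1]; a=a[a>0]
    return p+R@d*np.median(a) if a.size else None
def cloud(f,mask):
    v,u=np.nonzero(mask&(f["range_z"]>0)); r=f["range_z"][v,u]
    c=np.stack([(u-f["cx"])/f["fx"]*r,(v-f["cy"])/f["fy"]*r,r],1)
    return c@np.array(f["rotation"]).T+np.array(f["position"])
def save(f,n): cv2.imwrite(f"pics/{n}.png",f["color"][:,:,::-1])
E
python3 - <<'E'
from h import *
np.set_printoptions(precision=1,suppress=True)
for n in("scene","top"):
    f=arm.grab_frame(n);save(f,n+"0");print(n,f["position"],f["fx"])
    for t in("bridge","seat","lever_bar","cover_hinge","cover_lip","dish","spare_dish","timer","tip_box","reader","foot"):
        for r in arm.tip_of(t,f)[:2]: print(t,round(r["p"],2),np.array(r["xy"]),px2w(f,r["xy"]))
s=arm.get_state();print(s["time"],s["position"],np.array(s["orientation"]))
E
```

```text
pics
scene [-212.9 -675.2 1035.8] 551.1329449408655
bridge 0.71 [342.8 276.8] [ 533.8 -317.2   65.6]
bridge 0.18 [432.7 345.8] [ 470.3 -566.8   58. ]
seat 0.57 [345.3 288.1] [ 540.5 -322.6   20.8]
seat 0.49 [340.4 284.2] [ 532.9 -312.7   37. ]
lever_bar 0.52 [364.6 259.9] [ 568.  -352.5  111.3]
cover_hinge 0.71 [378.7 246.9] [ 721.  -324.6    0.6]
cover_hinge 0.17 [246.6 271. ] [467.8 -88.3  15.4]
cover_lip 0.65 [378.6 188.6] [ 645.3 -335.2  258.7]
dish 0.64 [330.6 296.2] [ 491.8 -309.7   34.5]
spare_dish 0.88 [246.2 271.4] [467.  -87.6  14.4]
timer 0.95 [212.3 240.4] [507.3  47.5  15.5]
tip_box 0.96 [434.8 347.2] [ 470.  -571.7   57. ]
tip_box 0.38 [350.7 282.5] [ 563.8 -324.8   18.8]
reader 0.98 [349.2 284.1] [ 553.8 -325.8   23.8]
foot 0.48 [249.3 267.7] [480.7 -87.1  14.4]
foot 0.45 [342.3 284.2] [ 533.3 -317.5   39.5]
top [ 403.1 -247.4 1091. ] 536.463233343025
bridge 0.92 [340.1 254.1] [ 534.4 -316.4   65.5]
bridge 0.65 [339.  249.4] [ 543.4 -314.3   67.2]
seat 0.89 [338.  252.1] [ 538.2 -312.4   66.6]
seat 0.49 [149.3 265.1] [520.   64.7  15.3]
lever_bar 0.58 [360.3 229.9] [ 573.6 -351.4  111.3]
cover_hinge 0.61 [351.3 187.9] [ 682.  -346.1    0.8]
cover_lip 0.59 [360.9 170.2] [ 645.  -338.6  259.1]
dish 0.64 [328.6 272.1] [ 502.7 -295.3   34.3]
spare_dish 0.63 [221.8 285.8] [477.9 -81.9  14.1]
spare_dish 0.44 [348.7 188.8] [ 665.3 -335.7   59. ]
tip_box 0.79 [458.  271.8] [ 499.8 -543.4   60.8]
reader 0.89 [338.5 236. ] [ 568.4 -313.3   74.1]
reader 0.69 [349.7 192.1] [ 658.8 -337.6   58. ]
foot 0.42 [337.  252.8] [ 536.8 -310.4   66.9]
1.2 [174.4 600.2 205.4] [[-1.   0.3 -0. ]
 [ 0.3  1.  -0. ]
 [-0.  -0.  -1. ]]
```

Run:
```python
import cv2,numpy as np
a=cv2.imread("pics/top0.png")[130:350,130:500];b=cv2.imread("pics/scene0.png")[160:380,180:480]
cv2.imwrite("pics/c0.png",np.vstack([cv2.resize(a,(505,300)),cv2.resize(b,(505,300))[:, :]]))
```

```text
(no output)
```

View pics/c0.png

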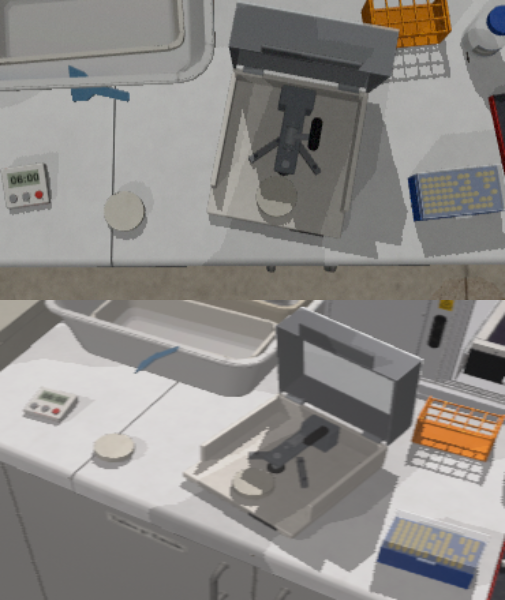

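Run:
```python
from h import *
np.set_printoptions(precision=3,suppress=True)
print(np.array(arm.get_state()["orientation"]))
for n in("scene","top"):
    f=arm.grab_frame(n)
    v,u=np.mgrid[0:480,0:640]
    P=cloud(f,np.ones((480,640),bool))
    # bed-level / wall tops near reader
    m=(P[:,0]>400)&(P[:,0]<760)&(P[:,1]<-180)&(P[:,1]>-470)
    Q=P[m]
    w=Q[(abs(Q[:,2]-60)<3)&(np.hypot(Q[:,0]-580,Q[:,1]+328)<135)]
    print(n,"walltops",len(w),cv2.minAreaRect(w[:,:2].astype(np.float32)))
    np.save(n+".npy",Q)
    for t in("dish","reader","timer","spare_dish","tip_box","lever_bar"):
        for r in arm.trace(t,f)[:1]:
            C=cloud(f,r["region"]);
            print(t,r["p"],r["box"],len(C),np.median(C,0),cv2.minAreaRect(C[abs(C[:,2]-np.percentile(C[:,2],80))<5][:,:2].astype(np.float32)))
    L=P[(P[:,2]>100)&(P[:,2]<122)&(abs(P[:,0]-570)<50)&(abs(P[:,1]+345)<40)]
    print("bar",len(L),L.mean(0),L.min(0),L.max(0))
    d=Q[(abs(Q[:,2]-35)<3)&(Q[:,0]<545)&(np.hypot(Q[:,0]-497,Q[:,1]+305)<50)]
    print("dish",len(d),cv2.minEnclosingCircle(d[:,:2].astype(np.float32)))
```

```text
[[-0.96   0.279 -0.   ]
 [ 0.279  0.96  -0.   ]
 [-0.    -0.    -1.   ]]
scene walltops 654 ((586.6303100585938, -323.882080078125), (202.7573699951172, 191.4508819580078), 78.47844696044922)
dish 0.78 [316.2, 277.2, 344.6, 307.7] 482 [ 495.236 -304.634   34.732] ((498.85955810546875, -303.66351318359375), (58.5869255065918, 58.203369140625), 82.39554595947266)
timer 0.65 [338.3, 282.6, 349.4, 286.9] 48 [ 536.233 -319.722   38.794] ((534.92431640625, -318.9323425292969), (18.727815628051758, 22.057432174682617), 21.222570419311523)
spare_dish 0.78 [234.7, 256.3, 258.8, 277.3] 443 [477.264 -81.714  13.989] ((479.9276123046875, -79.6426010131836), (59.58840560913086, 56.498226165771484), 60.56745910644531)
tip_box 0.56 [405.7, 311.0, 470.1, 373.2] 2447 [ 480.843 -568.191   59.947] ((501.8632507324219, -565.821044921875), (69.76191711425781, 122.29742431640625), 5.709033966064453)
lever_bar 0.6 [349.8, 253.9, 377.0, 266.3] 175 [ 575.239 -350.818  107.18 ] ((576.5661010742188, -354.16943359375), (15.48099422454834, 45.394840240478516), 80.14332580566406)
bar 110 [ 574.24  -354.95   109.4
[... 755 characters left out ...]
45043945)
spare_dish 0.84 [205.5, 267.7, 235.6, 300.7] 688 [481.219 -79.249  13.56 ] ((480.7972717285156, -78.30160522460938), (56.6410026550293, 58.208805084228516), 89.89130401611328)
tip_box 0.51 [205.9, 270.4, 237.0, 300.3] 715 [481.236 -80.124  13.415] ((481.0972900390625, -79.56254577636719), (57.681785583496094, 57.624671936035156), 45.211116790771484)
lever_bar 0.62 [339.9, 216.3, 364.2, 239.1] 310 [ 578.569 -345.295  104.371] ((578.13671875, -351.7318115234375), (14.02488899230957, 42.95222473144531), 75.08621978759766)
bar 186 [ 578.02  -351.805  109.458] [ 556.24  -361.058  100.033] [ 600.708 -342.583  115.646]
dish 603 ((502.77691650390625, -303.6135559082031), 32.35124206542969)
```

Run:
```python
from h import *
np.set_printoptions(precision=1,suppress=True)
from scipy.optimize import minimize
for n in("scene","top"):
    Q=np.load(n+".npy")
    a=np.radians(-11);o=np.array([582,-324])
    for it in range(4):
        ex=np.array([np.cos(a),np.sin(a)]);ey=np.array([-ex[1],ex[0]])
        X=(Q[:,:2]-o)@ex;Y=(Q[:,:2]-o)@ey;Z=Q[:,2]
        wl=(abs(Z-59.5)<2.5)&(abs(X)<75)&(abs(Y-96)<9);wr=(abs(Z-59.5)<2.5)&(abs(X)<75)&(abs(Y+96)<9)
        sl=[np.polyfit(X[m],Y[m],1)[0] for m in(wl,wr)]; a+=np.mean(sl)*.8
        c=(np.median(Y[wl])+np.median(Y[wr]))/2; o=o+c*ey
    br=(abs(Z-66)<2.5)&(abs(Y)<25)&(X<-10)&(X>-80)
    fb=(abs(Z-19)<4)&(abs(Y)<80)&(X<-100)
    print(n,"yaw",np.degrees(a),"o",o,sl,c,wl.sum(),wr.sum(),np.median(Y[wl]),np.median(Y[wr]))
    print("bridge X",np.percentile(X[br],[0,2,10]),"Y",np.percentile(Y[br],[1,99]),"bed front",np.percentile(X[fb],[1,3,10]),np.median(Z[fb]))
    print("walls front X",np.percentile(X[(abs(Z-59.5)<2.5)&(abs(abs(Y)-96)<8)],[0,2]))
    bar=(Z>98)&(Z<125)&(abs(X)<40)&(abs(Y+20)<40)
    print("bar X",np.percentile(X[bar],[2,98]),"Y",np.percentile(Y[bar],[2,50,98]),"Ztop",np.percentile(Z[bar],98))
    d=(abs(Z-35)<3)&(X<-55)&(abs(X+85)<45)&(abs(Y)<60); 
    print("dish",(np.percentile(X[d],[1,99])),(np.percentile(Y[d],[1,99])))
    cv=(Z>130)
    for z in range(140,270,20):
        m=cv&(abs(Z-z)<4)&(abs(Y)<50)
        if m.sum()>5: print(z,np.percentile(X[m],[1,50,99]))
    print("top Z",Z[cv].max(), "lip y",np.percentile(Y[Z>245],[1,99]))
    t=(Z>215)&(abs(Y)<50); print(np.percentile(Z[t],[50,90,99]))
```

```text
scene yaw -11.088563653721376 o [ 582.  -324.2] [np.float64(-0.0032304832907778655), np.float64(0.0032045905370521707)] -0.0008135383026655063 133 163 95.60498845403683 -95.60661553064216
bridge X [-54.1 -53.1 -50.2] Y [-13.9  15. ] bed front [-129.4 -128.5 -126.8] 19.686579423611988
walls front X [-92.  -87.3]
bar X [-20.9  21.7] Y [-37.7 -31.7 -23.8] Ztop 115.19711489134055
dish [-113.9  -58.1] [-23.1  32.4]
140 [126.4 130.  133.2]
160 [125.6 127.5 130.6]
240 [ 61.7 104.3 121.4]
260 [58.8 62.  66.6]
top Z 263.75800795918383 lip y [-58.4  59.2]
[238.7 257.2 262.6]
top yaw -10.815940297447668 o [ 582.5 -321.7] [np.float64(-0.0003748966585656105), np.float64(0.00044595823999962736)] 0.00044360846832347534 237 251 95.78442333890554 -95.7835361219689
bridge X [-52.4 -51.6 -48.9] Y [-13.8  14.3] bed front [-126.9 -126.1 -124.4] 19.046524410049983
walls front X [-88.3 -84.6]
bar X [-19.5  22.8] Y [-37.8 -30.2 -21.9] Ztop 114.5745427107297
dish [-112.5  -57. ] [-24.2  30.8]
240 [ 63.4 108.7 122.3]
260 [61.3 63.6 66.7]
top Z 263.6191991466393 lip y [-58.3  57.6]
[236.3 253.6 261.3]
```

Request:
step_arm --pt "1 0 0 0 -5.2" --pt "1 -0.024 -0.0375 0 0" --pt "1 -0.024 -0.0375 0 0" --pt "1 -0.024 -0.0375 0 0" --pt "1 -0.024 -0.0375 0 0" --pt "1 -0.024 -0.0375 0 0" --pt "1 -0.024 -0.0375 0 0" --pt "1 -0.024 -0.0375 0 0"

```text
time: 2.7
position: [289.6, 308.8, 205.6]
orientation: [[-0.982, 0.191, 0.0], [0.191, 0.982, 0.001], [-0.0, 0.001, -1.0]]
contact_force: [1.1, 0.1, 1.4]
finger_gap: 33.2
grasp_force: 0.0
```

Request:
step_arm --pt "1 -0.024 -0.0375 0 0" --pt "1 -0.024 -0.0375 0 0" --pt "1 -0.024 -0.0375 0 0" --pt "1 -0.024 -0.0375 0 0" --pt "1 -0.024 -0.0375 0 0" --pt "1 -0.024 -0.0375 0 0" --pt "1 -0.024 -0.0375 0 0" --pt "1 -0.024 -0.0375 0 0"

```text
time: 3.5
position: [420.8, -22.5, 205.9]
orientation: [[-0.982, 0.191, 0.001], [0.191, 0.982, 0.0], [-0.001, 0.001, -1.0]]
contact_force: [1.0, 0.4, 0.4]
finger_gap: 0.2
grasp_force: 0.0
```

```bash
cat > st.py <<'E'
from h import *
np.set_printoptions(precision=1,suppress=True)
def rd(p,o=(581,-322.7),a=-11):
    a=np.radians(a);ex=np.array([np.cos(a),np.sin(a)]);ey=np.array([-ex[1],ex[0]])
    d=np.array(p[:2])-o; return np.array([d@ex,d@ey,p[2]])
if __name__=="__main__":
    s=arm.get_state();R=np.array(s["orientation"]);print(s["time"],"reader",rd(s["position"]),"yang",np.degrees(np.arctan2(R[1,1],R[0,1])),"F",np.array(s["contact_force"]),s["finger_gap"],np.array(s["joints"]))
E
python3 st.py
```

```text
3.5 reader [-214.5  264.1  205.9] yang 79.00687071475592 F [1.  0.4 0.4] 0.18083445110558874 [-32.5   2.1  32.4 120.5  -1.4  57.6  79.6]
```

Request:
step_arm --pt "1 -0.027 -0.042 0 0" --pt "1 -0.027 -0.042 0 0" --pt "1 -0.027 -0.042 0 0" --pt "1 -0.027 -0.042 0 0" --pt "1 -0.027 -0.042 0 0" --pt "1 -0.027 -0.042 0 0" --pt "1 -0.027 -0.042 0 0" --pt "1 -0.027 -0.042 0 0"

```text
time: 4.3
position: [569.0, -393.5, 205.2]
orientation: [[-0.982, 0.19, -0.0], [0.19, 0.982, 0.0], [0.0, 0.0, -1.0]]
contact_force: [1.1, 0.4, 1.3]
finger_gap: 0.3
grasp_force: 0.0
```

```bash
python3 st.py
```

```text
4.3 reader [  1.7 -71.8 205.2] yang 79.03679786735108 F [1.1 0.4 1.3] 0.3199157295767425 [  7.5  35.5  38.3  82.8 -22.7  69.5 127.6]
```

Request:
step_arm --pt "1 0 0 0.028 0" --pt "1 0 0 0.028 0" --pt "1 0 0 0.028 0" --pt "1 0 0 0.028 0" --pt "1 0 0 0 0" --pt "1 0 0.01 0 0" --pt "1 0 0.01 0 0" --pt "1 0 0.01 0 0"

```text
time: 5.1
position: [574.2, -368.0, 98.2]
orientation: [[-0.981, 0.193, 0.004], [0.193, 0.981, -0.011], [-0.006, -0.01, -1.0]]
contact_force: [-13.9, -38.4, 40.1]
finger_gap: 0.5
grasp_force: 20.4
```

Request:
step_arm --pt "1 0 0.006 0 0" --pt "1 0 0.006 0 0" --pt "1 0 0.006 0 0" --pt "1 0 0.006 0 0" --pt "1 0 0.004 0 0" --pt "1 0 0.003 0 0" --pt "1 0 0.002 0 0" --pt "1 0 0 0 0"

```text
time: 5.9
position: [580.4, -329.6, 93.4]
orientation: [[-0.982, 0.191, -0.0], [0.191, 0.982, 0.0], [0.0, 0.0, -1.0]]
contact_force: [0.4, -0.6, -0.4]
finger_gap: 0.2
grasp_force: 0.1
```

Run:
```python
from st import *
s=arm.get_state();print(rd(s["position"]),s["contact_force"])
for n in ("top","scene"):
    f=arm.grab_frame(n)
    if n=="scene": cv2.imwrite("pics/l1.png",cv2.resize(f["color"][200:340,280:440,::-1],(640,560)))
    for r in arm.tip_of("lever_bar",f)[:2]: print(r["p"],r["xy"],rd(px2w(f,r["xy"])))
```

```text
[ 0.8 -6.8 93.4] [ 0.4 -0.6 -0.4]
0.49 [350.0, 247.3] [ -7.1  11.6 122.1]
0.32 [209.8, 242.2] [-150.1  351.2   13.1]
```

View pics/l1.png

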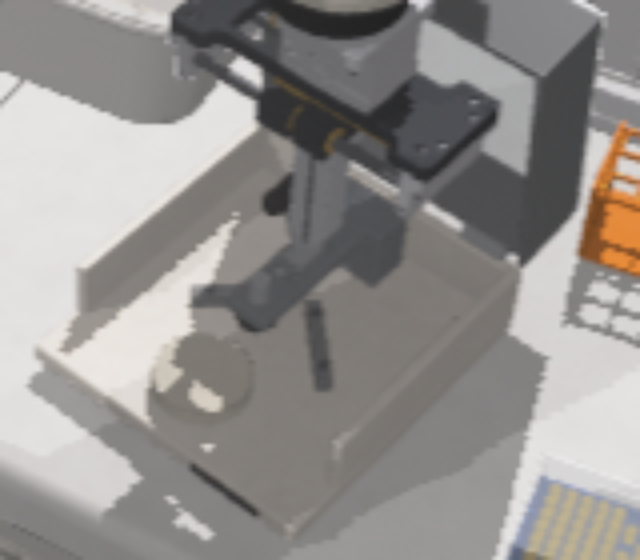

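Request:
step_arm --pt "1 0 0.001 0 0" --pt "1 0 0.001 0 0" --pt "1 0 0.001 0 0" --pt "1 0 0 0 0" --pt "1 0 0 0 0" --pt "1 0 0 0 0" --pt "1 0 0 0 0" --pt "1 0 0 0 0"

```text
time: 6.9
position: [580.7, -327.3, 93.5]
orientation: [[-0.982, 0.191, -0.0], [0.191, 0.982, -0.0], [0.0, -0.0, -1.0]]
contact_force: [-0.7, -4.1, -1.2]
finger_gap: 0.6
grasp_force: 2.1
```

Run:
```python
from st import *
s=arm.get_state();print(s["time"],rd(s["position"]),s["contact_force"])
for n in("top","scene"):
    f=arm.grab_frame(n)
    for r in arm.trace("lever_bar",f)[:1]:
        C=np.array([rd(c) for c in cloud(f,r["region"])]); print(n,r["p"],len(C),np.median(C,0),np.percentile(C,[5,95],axis=0))
```

```text
6.9 [ 0.6 -4.6 93.5] [-0.7 -4.1 -1.2]
scene 0.55 59 [ -9.5   9.9 115.3] [[-17.8  -7.4  74.3]
 [  0.8  17.8 123.3]]
```

Request:
step_arm --pt "1 0 -0.006 0 0" --pt "1 0 0 -0.035 0" --pt "0.36 0 0 -0.035 0" --pt "0.36 0.036 0.004 0 0" --pt "0.36 0.036 0.004 0 0" --pt "0.36 0.036 0.004 0 0" --pt "0.36 0.036 0.003 0 0" --pt "0.36 0 0 0 0"

```text
time: 7.9
position: [438.0, -289.7, 163.7]
orientation: [[-0.981, 0.193, 0.0], [0.193, 0.981, 0.003], [0.0, 0.003, -1.0]]
contact_force: [0.7, -0.2, -0.4]
finger_gap: 30.0
grasp_force: 0.0
```

Run:
```python
import st
from st import *
s=arm.get_state();print(s["time"],rd(s["position"]),s["finger_gap"],s["contact_force"])
f=arm.grab_frame("top");save(f,"t2")
cv2.imwrite("pics/t2.png",cv2.resize(f["color"][150:320,260:440,::-1],(600,566)))
for t in("lever_bar","dish"):
    for r in arm.trace(t,f)[:1]:
        C=np.array([rd(c) for c in cloud(f,r["region"])]); print(t,r["p"],len(C),np.median(C,0),np.percentile(C,[3,97],axis=0))
f=arm.grab_frame("scene")
for t in("lever_bar","dish"):
    for r in arm.trace(t,f)[:1]:
        C=np.array([rd(c) for c in cloud(f,r["region"])]); print(t,r["p"],len(C),np.median(C,0),np.percentile(C,[3,97],axis=0))
```

```text
7.9 [-146.6    5.1  163.7] 29.993234563851424 [ 0.7 -0.2 -0.4]
lever_bar 0.45 132 [  9.9  17.  119.8] [[ -5.3   7.4  22. ]
 [ 25.7  23.4 122.8]]
lever_bar 0.67 92 [-2.8  0.5 79.8] [[-11.7  -7.5  22.2]
 [ 42.7  39.9 100.8]]
dish 0.73 443 [-87.6   0.8  34.6] [[-112.   -24.6   27. ]
 [ -60.2   26.8   38.5]]
```

View pics/t2.png

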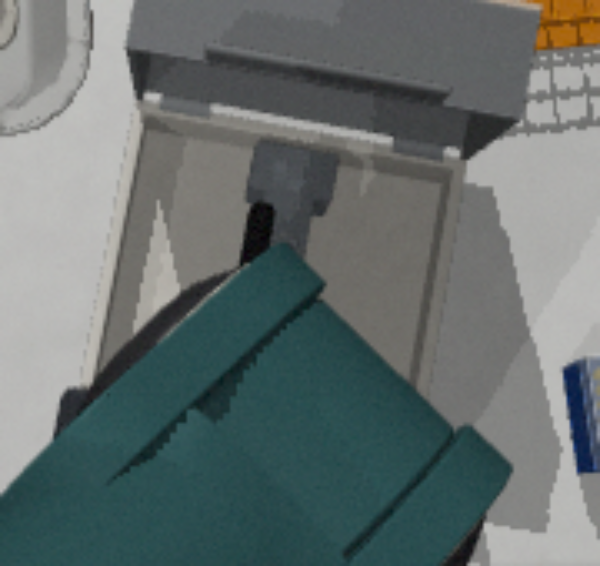

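Request:
step_arm --pt "0.36 0 -0.002 0.045 0" --pt "0.36 0 0 0.045 0" --pt "0.36 0 0 0.035 0" --pt "0.36 0 0 0.011 0" --pt "0.36 0 0 0 0" --pt "0.36 -0.009 0 0 0" --pt "0.36 -0.008 0 0 0" --pt "0.36 -0.007 0 0 0"

```text
time: 9.0
position: [466.4, -297.6, 28.9]
orientation: [[-0.982, 0.19, 0.002], [0.19, 0.982, -0.001], [-0.002, -0.0, -1.0]]
contact_force: [0.6, 0.1, 0.1]
finger_gap: 29.9
grasp_force: 0.1
```

Request:
step_arm --pt "0.36 -0.006 -0.001 0 0" --pt "0.36 -0.006 -0.001 0 0" --pt "0.36 -0.006 -0.001 0 0" --pt "0.36 -0.006 0 0 0" --pt "0.36 -0.006 0 0 0" --pt "0.36 -0.006 0 0 0" --pt "0.36 -0.005 0 0 0" --pt "0.36 -0.004 0 0 0"

```text
time: 9.8
position: [508.5, -308.8, 27.5]
orientation: [[-0.982, 0.191, 0.0], [0.191, 0.982, -0.0], [-0.0, -0.0, -1.0]]
contact_force: [-1.3, -0.1, 0.4]
finger_gap: 30.4
grasp_force: 0.6
```

Run:
```python
from st import *
s=arm.get_state();print(s["time"],rd(s["position"]),s["finger_gap"],s["contact_force"])
f=arm.grab_frame("scene")
cv2.imwrite("pics/d3.png",cv2.resize(f["color"][220:340,280:420,::-1],(700,600)))
for t in("dish",):
    for r in arm.trace(t,f)[:1]:
        C=np.array([rd(c) for c in cloud(f,r["region"])]); print(t,r["p"],len(C),np.median(C,0),np.percentile(C,[3,97],axis=0))
```

```text
9.8 [-73.8  -0.2  27.5] 30.41193164254486 [-1.3 -0.1  0.4]
dish 0.53 104 [-55.   -0.1  34.7] [[-71.2 -29.1  25.8]
 [-38.6  19.1  37.8]]
```

View pics/d3.png

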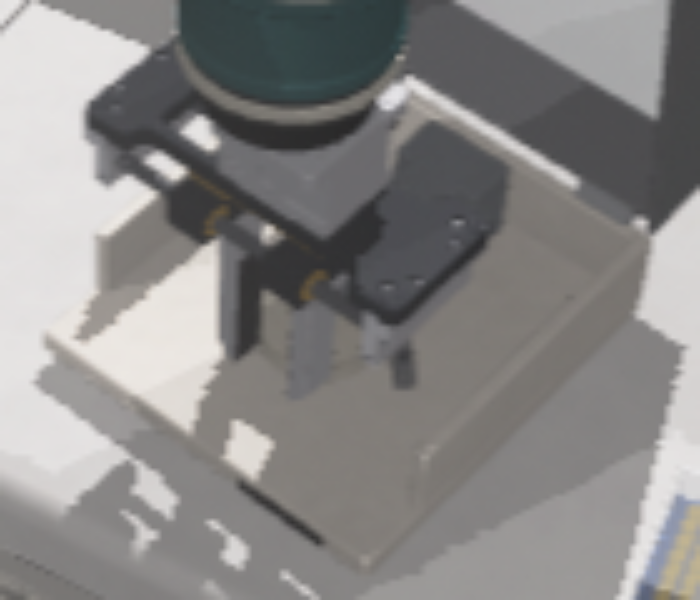

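Request:
step_arm --pt "0.36 -0.002 0 0 0" --pt "0.36 -0.002 0 0 0" --pt "0.36 -0.001 0 0 0" --pt "0.36 -0.001 0 0 0" --pt "0.36 0 0 0 0" --pt "0.36 0 0 0 0" --pt "0.36 0 0 0 0" --pt "0.36 0 0 0 0"

```text
time: 10.7
position: [513.8, -309.8, 27.5]
orientation: [[-0.982, 0.191, -0.0], [0.191, 0.982, 0.0], [0.0, 0.0, -1.0]]
contact_force: [-1.2, -0.0, -0.5]
finger_gap: 29.8
grasp_force: 0.9
```

```bash
python3 st.py
```

```text
10.7 reader [-68.4  -0.1  27.5] yang 78.99655806683606 F [-1.2 -0.  -0.5] 29.77867404866575 [  3.3  38.5  33.5 104.1 -28.5  46.  130.4]
```

Request:
step_arm --pt "0.36 -0.001 0 0 0" --pt "0.36 0 0 0 0" --pt "0.36 -0.001 0 0 0" --pt "0.36 0 0 0 0" --pt "0.36 0 0 0 0" --pt "0.36 0 0 0 0" --pt "0.36 0 0 0 0" --pt "0.36 0 0 0 0"

```text
time: 11.5
position: [514.6, -309.9, 27.2]
orientation: [[-0.982, 0.191, -0.002], [0.191, 0.982, 0.001], [0.002, 0.001, -1.0]]
contact_force: [-8.6, 4.5, 4.9]
finger_gap: 30.2
grasp_force: 5.0
```

Request:
step_arm --pt "0.36 0.01 0 0 0" --pt "0.36 0.02 0 0 0" --pt "0.7 0.01 0 0 0" --pt "1 0 0 -0.046 0" --pt "1 0 0 -0.046 0" --pt "1 0 0 -0.046 0" --pt "1 -0.01 0.02 0 0" --pt "1 -0.03 0.02 0 0"

```text
time: 12.3
position: [523.3, -271.4, 167.6]
orientation: [[-0.981, 0.193, 0.004], [0.193, 0.981, -0.0], [-0.004, 0.001, -1.0]]
contact_force: [0.9, 0.3, 0.3]
finger_gap: 1.0
grasp_force: 0.0
```

Run:
```python
from st import *
s=arm.get_state();print(s["time"],rd(s["position"]),s["finger_gap"],s["contact_force"])
f=arm.grab_frame("scene")
cv2.imwrite("pics/d4.png",cv2.resize(f["color"][220:340,280:420,::-1],(700,600)))
for r in arm.trace("dish",f)[:1]:
        C=np.array([rd(c) for c in cloud(f,r["region"])]); print(r["p"],len(C),np.percentile(C,[2,50,98],axis=0))
        T=C[abs(C[:,2]-34.5)<2];print(np.percentile(T,[1,99],axis=0))
```

```text
12.3 [-66.4  39.3 167.6] 0.9594334966882577 [0.9 0.3 0.3]
0.6 353 [[-65.2 -29.   22.3]
 [-47.  -10.   34.4]
 [-12.3  24.6  52.1]]
[[-64.8 -29.3  32.6]
 [-11.5  25.2  36.5]]
```

View pics/d4.png

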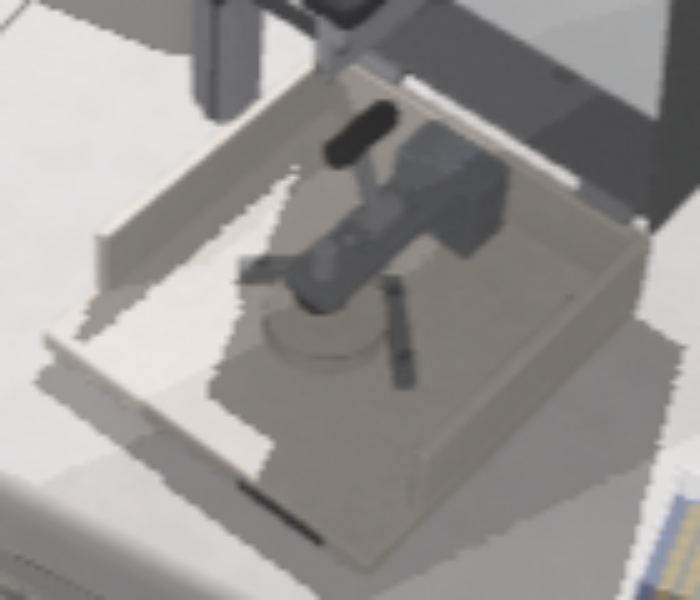

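Request:
step_arm --pt "1 -0.027 0.01 0 0" --pt "1 -0.026 0.011 0 0" --pt "1 0 0 0.024 0" --pt "1 0 0 0.024 0" --pt "1 0 0 0.024 0" --pt "1 0 0 0 0" --pt "1 0 0 0 0" --pt "1 0 -0.01 0 0"

```text
time: 13.2
position: [578.6, -269.9, 94.9]
orientation: [[-0.982, 0.189, 0.002], [0.189, 0.982, -0.0], [-0.002, 0.0, -1.0]]
contact_force: [0.4, -0.6, 0.9]
finger_gap: 0.8
grasp_force: 0.0
```

```bash
python3 st.py
```

```text
13.2 reader [-12.4  51.3  94.9] yang 79.08898917662756 F [ 0.4 -0.6  0.9] 0.7817294069733873 [ -3.3  36.6  36.1  96.7 -25.5  55.  121.4]
```

Request:
step_arm --pt "1 0 -0.01 0 0" --pt "1 0 -0.007 0 0" --pt "1 0 -0.006 0 0" --pt "1 0 -0.006 0 0" --pt "1 0 -0.006 0 0" --pt "1 0 -0.005 0 0" --pt "1 0 -0.005 0 0" --pt "1 0 -0.004 0 0"

```text
time: 14.0
position: [568.1, -318.7, 93.3]
orientation: [[-0.982, 0.191, -0.0], [0.191, 0.982, 0.0], [0.0, 0.0, -1.0]]
contact_force: [0.8, 2.0, -1.3]
finger_gap: 0.5
grasp_force: 0.7
```

Request:
step_arm --pt "1 0 -0.002 0 0" --pt "1 0 -0.001 0 0" --pt "1 0 -0.001 0 0" --pt "1 0 -0.001 0 0" --pt "1 0 -0.001 0 0" --pt "1 0 0 0 0" --pt "1 0 0 0 0" --pt "1 0 0 0 0"

```text
time: 14.8
position: [567.2, -324.4, 93.6]
orientation: [[-0.982, 0.191, 0.0], [0.191, 0.982, -0.0], [-0.0, -0.0, -1.0]]
contact_force: [-0.5, 0.2, -0.9]
finger_gap: 0.3
grasp_force: 0.4
```

```bash
python3 st.py
```

```text
14.8 reader [-13.2  -4.3  93.6] yang 78.99754376140358 F [-0.5  0.2 -0.9] 0.3162093016203807 [  2.2  38.2  35.9  94.3 -25.9  56.1 126. ]
```

Push on until it meets the dish.

Request:
step_arm --pt "1 0 -0.001 0 0" --pt "1 0 -0.001 0 0" --pt "1 0 -0.001 0 0" --pt "1 0 -0.001 0 0" --pt "1 0 0 0 0" --pt "1 0 0 0 0" --pt "1 0 0 0 0" --pt "1 0 0 0 0"

```text
time: 15.6
position: [566.4, -328.3, 93.6]
orientation: [[-0.982, 0.191, 0.0], [0.191, 0.982, -0.0], [-0.0, -0.0, -1.0]]
contact_force: [-0.6, 1.0, -1.3]
finger_gap: 0.6
grasp_force: 0.4
```

```bash
python3 st.py
```

```text
15.6 reader [-13.3  -8.3  93.6] yang 78.99396844513474 F [-0.6  1.  -1.3] 0.5928970579775663 [  2.6  38.3  35.9  94.1 -25.9  56.2 126.3]
```

Request:
step_arm --pt "1 0 -0.001 0 0" --pt "1 0 0 0 0" --pt "1 0 -0.001 0 0" --pt "1 0 0 0 0" --pt "1 0 -0.001 0 0" --pt "1 0 0 0 0" --pt "1 0 0 0 0" --pt "1 0 0 0 0"

```text
time: 16.4
position: [566.2, -329.6, 93.1]
orientation: [[-0.982, 0.19, -0.0], [0.19, 0.982, 0.002], [0.001, 0.002, -1.0]]
contact_force: [1.7, 7.9, -2.2]
finger_gap: 0.2
grasp_force: 4.4
```

```bash
python3 st.py
```

```text
16.4 reader [-13.2  -9.6  93.1] yang 79.0632928587781 F [ 1.7  7.9 -2.2] 0.21353201949049622 [  2.8  38.4  35.8  93.9 -26.   56.3 126.6]
```

Request:
step_arm --pt "1 0 0.015 0 0" --pt "1 0 0.005 -0.01 0" --pt "1 0 0 -0.045 0" --pt "1 0 0 -0.045 0" --pt "1 0 0 -0.045 0" --pt "1 0 0 -0.045 0" --pt "1 0 -0.01 -0.02 0" --pt "1 0 0 0 0"

```text
time: 17.2
position: [568.0, -323.2, 307.8]
orientation: [[-0.981, 0.192, 0.005], [0.192, 0.981, -0.003], [-0.006, -0.002, -1.0]]
contact_force: [-0.4, 0.2, -0.3]
finger_gap: 0.3
grasp_force: 0.0
```

Run:
```python
from st import *
s=arm.get_state();print(s["time"],rd(s["position"]),s["finger_gap"],s["contact_force"])
f=arm.grab_frame("scene")
cv2.imwrite("pics/d5.png",cv2.resize(f["color"][160:340,270:450,::-1],(600,600)))
P=np.array([rd(c) for c in cloud(f,np.ones((480,640),bool))])
X,Y,Z=P.T
b=(Z>98)&(Z<125)&(abs(X)<35)&(abs(Y)<50)&(X>-25);print("bar",b.sum(),np.percentile(P[b],[3,50,97],axis=0))
l=(Z>245)&(Z<268)&(abs(Y)<60)&(X>50)&(X<110);print("lip",np.percentile(P[l],[3,50,97],axis=0))
```

```text
17.2 [-12.7  -3.  307.8] 0.29889653061141275 [-0.4  0.2 -0.3]
bar 110 [[-19.7 -36.6 104.6]
 [ -0.4 -31.9 111.7]
 [ 19.6 -22.9 115.9]]
lip [[ 60.7 -58.4 245.5]
 [ 63.4 -17.4 255.2]
 [ 67.3  27.5 262.3]]
```

View pics/d5.png

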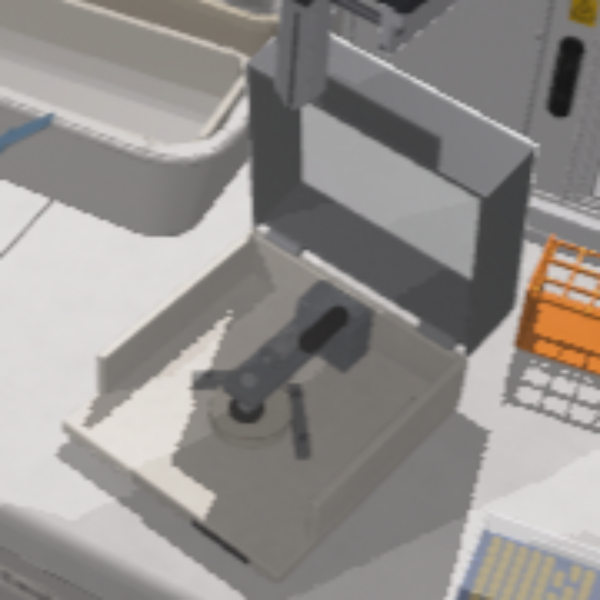

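Request:
step_arm --pt "1 -0.03 0 0 0" --pt "1 -0.04 0 0 0" --pt "1 -0.033 0.003 0 0" --pt "1 0 0 0 0" --pt "1 0 0 0.02 0" --pt "1 0 0 0.02 0" --pt "1 0 0 0.015 0" --pt "1 0 0 0 0"

```text
time: 18.05
position: [668.5, -337.2, 246.0]
orientation: [[-0.982, 0.191, -0.003], [0.191, 0.982, 0.001], [0.003, 0.001, -1.0]]
contact_force: [0.6, 0.2, -0.4]
finger_gap: 0.3
grasp_force: 0.0
```

```bash
python3 st.py
python3 - <<'E'
import numpy as np
for t in range(83,-5,-6):
    T=np.radians(t); u0=np.interp(t,[0,60,83],[197,192,187]); n=7-2
    print(t,np.round([85-u0*np.cos(T)+n*np.sin(T)+8, 61+u0*np.sin(T)+n*np.cos(T)],1))
E
```

```text
18.05 reader [ 88.7   2.5 246. ] yang 78.98951040410205 F [ 0.6  0.2 -0.4] 0.27175498369030826 [  3.1  40.5  38.6  69.4 -24.4  78.2 118.7]
83 [ 75.2 247.2]
77 [ 55.5 245.6]
71 [ 36.  241.9]
65 [ 16.8 236.1]
59 [ -1.6 228.2]
53 [-18.9 217.8]
47 [-35.  205.6]
41 [-49.8 191.8]
35 [-63.1 176.4]
29 [-74.8 159.7]
23 [-84.6 141.8]
17 [-92.6 123. ]
11 [-98.5 103.3]
5 [-102.4   83.1]
-1 [-104.1   62.6]
```

Request:
step_arm --pt "1 0.007 0 -0.001 0" --pt "1 0.0065 0 0 0" --pt "1 0.01 0 0.001 0" --pt "1 0.01 0 0.001 0" --pt "1 0.01 0 0.0015 0" --pt "1 0.0095 0 0.002 0" --pt "1 0.0095 0 0.003 0" --pt "1 0.0095 0 0.003 0"

```text
time: 18.85
position: [598.4, -324.4, 239.2]
orientation: [[-0.982, 0.191, 0.002], [0.191, 0.982, -0.001], [-0.002, -0.0, -1.0]]
contact_force: [2.0, -0.4, -0.4]
finger_gap: 0.3
grasp_force: 1.0
```

```bash
python3 st.py
python3 - <<'E'
from st import *
f=arm.grab_frame("scene")
cv2.imwrite("pics/d6.png",cv2.resize(f["color"][160:340,270:450,::-1],(600,600)))
E
```

```text
18.85 reader [ 17.4   1.7 239.2] yang 78.99742006963021 F [ 2.  -0.4 -0.4] 0.2655144142986257 [ -0.3  33.   40.2  82.6 -21.7  72.2 120.9]
```

View pics/d6.png

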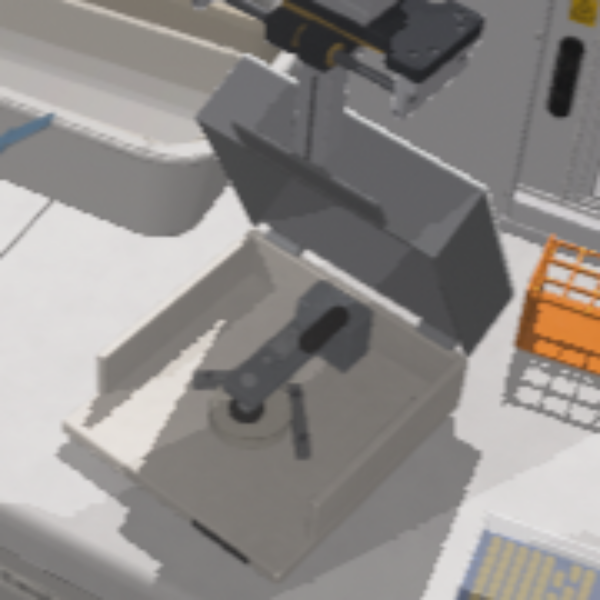

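Request:
step_arm --pt "1 0.0095 0 0.005 0" --pt "1 0.0095 0 0.0045 0" --pt "1 0.0087 0 0.0052 0" --pt "1 0.0087 0 0.0052 0" --pt "1 0.008 0 0.006 0" --pt "1 0.008 0 0.006 0" --pt "1 0.0074 0 0.007 0" --pt "1 0.0074 0 0.007 0"

```text
time: 19.7
position: [532.2, -311.4, 191.5]
orientation: [[-0.982, 0.191, -0.0], [0.191, 0.982, -0.0], [0.0, -0.0, -1.0]]
contact_force: [2.8, -0.9, 1.1]
finger_gap: 0.3
grasp_force: 0.8
```

```bash
python3 st.py
```

```text
19.7 reader [-50.1   1.8 191.5] yang 78.99753847135064 F [ 2.8 -0.9  1.1] 0.31792324634509445 [ -2.3  28.6  40.8  95.6 -20.4  63.5 123.3]
```

Request:
step_arm --pt "1 0.0066 0 0.0077 0" --pt "1 0.0066 0 0.0077 0" --pt "1 0.0058 0 0.0083 0" --pt "1 0.0058 0 0.0083 0" --pt "1 0.005 0 0.009 0" --pt "1 0.005 0 0.009 0" --pt "1 0.004 0 0.0094 0" --pt "1 0.004 0 0.0094 0"

```text
time: 20.5
position: [490.4, -303.3, 122.5]
orientation: [[-0.982, 0.191, -0.0], [0.191, 0.982, -0.0], [0.0, -0.0, -1.0]]
contact_force: [0.8, -0.4, 0.2]
finger_gap: 0.3
grasp_force: 0.6
```

Request:
step_arm --pt "1 0.003 0 0.0095 0" --pt "1 0.003 0 0.0095 0" --pt "1 0.002 0 0.009 0" --pt "1 0.001 0 0.009 0" --pt "1 0.001 0 0.006 0" --pt "1 0 0 0.004 0" --pt "1 0 0 0.003 0" --pt "1 0 0 0.001 0"

```text
time: 21.3
position: [480.9, -301.5, 72.1]
orientation: [[-0.982, 0.191, -0.0], [0.191, 0.982, -0.0], [0.0, -0.0, -1.0]]
contact_force: [0.3, -0.2, 0.9]
finger_gap: 0.2
grasp_force: 0.5
```

```bash
python3 st.py
```

```text
21.3 reader [-102.3    1.8   72.1] yang 78.99735110228342 F [ 0.3 -0.2  0.9] 0.1883239877163562 [  0.6  32.2  37.  107.9 -25.5  48.3 129.7]
```

Press on gently to the stop.

Request:
step_arm --pt "1 0 0 0.001 0" --pt "1 0 0 0.001 0" --pt "1 0 0 0.001 0" --pt "1 0 0 0.001 0" --pt "1 0 0 0.001 0" --pt "1 0 0 0 0" --pt "1 0 0 0 0" --pt "1 0 0 0 0"

```text
time: 22.1
position: [481.1, -301.5, 68.1]
orientation: [[-0.982, 0.191, 0.001], [0.191, 0.982, 0.0], [-0.001, 0.0, -1.0]]
contact_force: [-4.8, 3.2, 17.1]
finger_gap: 0.4
grasp_force: 8.7
```

```bash
python3 st.py
```

```text
22.1 reader [-102.1    1.7   68.1] yang 78.99172134705562 F [-4.8  3.2 17.1] 0.4473993934027602 [  0.8  32.6  36.7 108.  -25.8  47.8 129.9]
```

Request:
step_arm --pt "1 0.003 0 -0.005 0" --pt "1 0.01 0 -0.02 0" --pt "1 0.01 0 -0.04 0" --pt "1 0.02 0 -0.04 0" --pt "1 0.02 0 -0.04 0" --pt "1 0 0 0 0" --pt "1 0 0 0 0" --pt "1 0 0 0 0"

```text
time: 22.9
position: [419.2, -289.0, 211.6]
orientation: [[-0.982, 0.19, -0.001], [0.19, 0.982, 0.0], [0.001, 0.0, -1.0]]
contact_force: [0.7, -0.6, -0.8]
finger_gap: 0.3
grasp_force: 0.0
```

Run:
```python
from st import *
f=arm.grab_frame("scene")
cv2.imwrite("pics/d7.png",cv2.resize(f["color"][180:360,250:450,::-1],(666,600)))
P=np.array([rd(c) for c in cloud(f,np.ones((480,640),bool))]);X,Y,Z=P.T
for x in(-110,-80,-40,0,40,80):
    m=(abs(X-x)<8)&(abs(abs(Y)-96)<5)&(Z>55)&(Z<150)
    if m.sum()>3: print(x,m.sum(),np.percentile(Z[m],[50,97]))
m=(abs(X+103)<8)&(abs(Y)<58)&(Z>40)&(Z<90);print("lip",m.sum(),np.percentile(Z[m],[5,50,95]))
```

```text
-80 137 [ 92.9 121.8]
-40 98 [100.7 123.9]
0 81 [104.2 122.7]
40 80 [100.2 122.2]
80 67 [104.4 122.7]
lip 285 [64.7 68.2 71.3]
```

View pics/d7.png

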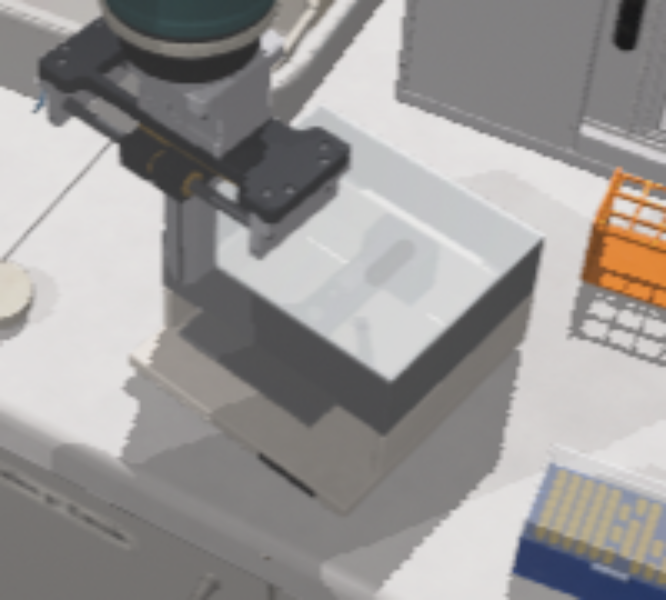

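The cover is closed: the lip is at 68 mm and the top is level at 122 mm. The lever shows lying down through the clear top, and the arm is clear of everything.

```bash
python3 -c "
from plant import arm
print(arm.hand_in())"
```

```text
the job is handed in; nothing more can be done
None
```

The job is handed in: the dish is in the stop with the lever down and the head on it, the cover is fully closed, the arm never went near the spare dish, timer or tip box, and it took about 23 s of the 58 s allowed (no verdict came back).

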